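Put the enlarging lenses back in the rack in order of size

TASK

Put the four enlarging lenses away in the wooden lens rack in order of size, so that they can be found by touch in the dark: smallest lens in the smallest well through to largest lens in the largest well, each standing upright, glass up, and right down on the floor of its well. Set them in without dropping or knocking over any of them, let go, and leave the blower and the grain focuser where they are.

Things in the scene. Friction and masses are not known exactly. Their poses are not given: they have to be found in the camera images.
- lens_1_center (a point): The smallest of four loose enlarging lenses, standing upright, glass up: black round barrel 30 mm in diameter with bright bands, 46 mm tall; the point is its centre, half-way up; z up. The lowest 16 mm is the rear mount, 26 mm wide with a 3 mm bevel at its foot; above it the barrel is straight-sided, to be gripped across the diameter. 90 g, give or take 20 %.
- lens_2_center (a point): The second smallest of four loose enlarging lenses, standing upright, glass up: black round barrel 42 mm in diameter with bright bands, 54 mm tall; the point is its centre, half-way up; z up. The lowest 16 mm is the rear mount, 38 mm wide with a 3 mm bevel at its foot; above it the barrel is straight-sided, to be gripped across the diameter. 144 g, give or take 20 %.
- lens_3_center (a point): The second largest of four loose enlarging lenses, standing upright, glass up: black round barrel 54 mm in diameter with bright bands, 62 mm tall; the point is its centre, half-way up; z up. The lowest 16 mm is the rear mount, 50 mm wide with a 3 mm bevel at its foot; above it the barrel is straight-sided, to be gripped across the diameter. 198 g, give or take 20 %.
- lens_4_center (a point): The largest of four loose enlarging lenses, standing upright, glass up: black round barrel 66 mm in diameter with bright bands, 72 mm tall; the point is its centre, half-way up; z up. The lowest 16 mm is the rear mount, 62 mm wide with a 3 mm bevel at its foot; above it the barrel is straight-sided, to be gripped across the diameter. 252 g, give or take 20 %.
- seat_1: The smallest of four seats in a row in the low wooden lens rack: light wood block, 50.5 mm along the row, 90 across, with a round felt-floored well 36.5 mm wide (mouth flared to 43.5), 14 deep. Origin on the well's axis, 8 mm above the bench; well floor 6 mm, top face 20 mm above it; x along the row towards the largest seat, z up. The rack is fixed, about 294 x 110 mm, dark rim 2 mm below the seats' top faces.
- seat_2: The second smallest of four seats in a row in the low wooden lens rack: light wood block, 62.5 mm along the row, 90 across, with a round felt-floored well 48.5 mm wide (mouth flared to 55.5), 14 deep. Origin on the well's axis, 8 mm above the bench; well floor 6 mm, top face 20 mm above it; x along the row towards the largest seat, z up. Well centres in the row are 56.5, 68.5 and 80.5 mm apart, seat_1 to seat_4.
- seat_3: The second largest of four seats in a row in the low wooden lens rack: light wood block, 74.5 mm along the row, 90 across, with a round felt-floored well 60.5 mm wide (mouth flared to 67.5), 14 deep. Origin on the well's axis, 8 mm above the bench; well floor 6 mm, top face 20 mm above it; x along the row towards the largest seat, z up. Neighbouring lenses stand only 20 mm apart: set them in with the fingers across the row.
- seat_4: The largest of four seats in a row in the low wooden lens rack: light wood block, 86.5 mm along the row, 90 across, with a round felt-floored well 72.5 mm wide (mouth flared to 79.5), 14 deep. Origin on the well's axis, 8 mm above the bench; well floor 6 mm, top face 20 mm above it; x along the row towards the largest seat, z up. A seated lens has 5 mm play all round, its barrel 2 mm above the top face; the next larger one jams.
- blower: Black rubber bulb blower lying behind the work, 50 x 98 x 50 mm, loose; to be left where it is. Origin under the bulb, on the bench.
- focuser: Grain focuser: flat mirror foot 95 x 66 mm with an upright tilted eyepiece tube, 157 mm tall, loose; standing behind the work, to be left where it is. Origin under the middle of the foot.
Things that resemble listed ones, but are neither listed nor needed, are in the scene too. Leave any yellow look-alike of the part that bears lens_3_center alone. What is shaped like the part that bears lens_1_center but turquoise is not meant.

How it is judged (in metres and radians):
At the end, for the whole second after the job is handed in: Each lens stands in the well of its own rank of size: its axis within 8 mm of the well's axis, its height within 4 mm of standing on the well floor, leaning less than 0.12 rad, released and at rest (horizontal distance between lens_1_center and seat_1 below 0.008 m and z of lens_1_center in the frame of seat_1 between 0.025 and 0.033 m and angle between each of lens_1_center, lens_2_center, lens_3_center, lens_4_center's own z axis and vertical below 0.12 rad and linear speed of each of lens_1, lens_2, lens_3, lens_4 below 0.02 m/s and angular speed of each of lens_1, lens_2, lens_3, lens_4 below 0.3 rad/s and horizontal distance between lens_2_center and seat_2 below 0.008 m and z of lens_2_center in the frame of seat_2 between 0.029 and 0.037 m and horizontal distance between lens_3_center and seat_3 below 0.008 m and z of lens_3_center in the frame of seat_3 between 0.033 and 0.041 m and horizontal distance between lens_4_center and seat_4 below 0.008 m and z of lens_4_center in the frame of seat_4 between 0.038 and 0.046 m); the robot touches nothing.
It fails at once if the blower is moved by more than 30 mm (distance of blower from where it was at the start of the episode above 0.03 m).
It fails at once if the grain focuser is moved by more than 30 mm (distance of focuser from where it was at the start of the episode above 0.03 m).
It fails at once if a lens is dropped: out of the fingers it falls faster than 0.8 m/s (a drop of more than about 3 cm) ((linear speed of lens_1 above 0.8 m/s and contact force between lens_1 and the arm below 0.05 N and contact force between lens_1 and the fingers below 0.05 N) or (linear speed of lens_2 above 0.8 m/s and contact force between lens_2 and the arm below 0.05 N and contact force between lens_2 and the fingers below 0.05 N) or (linear speed of lens_3 above 0.8 m/s and contact force between lens_3 and the arm below 0.05 N and contact force between lens_3 and the fingers below 0.05 N) or (linear speed of lens_4 above 0.8 m/s and contact force between lens_4 and the arm below 0.05 N and contact force between lens_4 and the fingers below 0.05 N)).
It fails at once if a lens is knocked over (leans more than 60 degrees) (angle between any of lens_1_center, lens_2_center, lens_3_center, lens_4_center's own z axis and vertical above 1.05 rad).
It also fails if it takes over 99 s, if anything falls off the work surface, if the arm or the gripper's body presses on something with over 40 N, if the wrist force passes 120 N, or if a joint passes its speed limit or range.

ROBOT

A 6-joint arm with a two-finger parallel gripper is mounted at the origin on a cart in front of the work surface, level with it; the furniture and walls round the work are solid. World frame = base frame: x ahead of the robot, y to its left, z up, the work surface at z = 0. Lengths are in m, angles in degrees, forces in N, time in s.
With the tool pointing down it reaches from about 0.4 to 0.825 m from the base axis. Payload 7 kg.
Tool frame: the origin (TCP) lies midway between the tips of the shut fingers; the grasp point (between the pads) lies 19 mm behind it; z points along the fingers, y is the line along which they close (so a half turn about z gives the same grasp; the last joint's range is limited). The gripper opens to 88 mm and grips with 3 to 60 N. Pads are 19 mm wide; open, the fingers measure 130 mm over their backs; the gripper's body (78 mm by 193 mm) begins 47 mm behind the grasp point.
Start: joints at [80.621, 20.546, 0.682, 0, -70.136, -16.507], TCP at [0.295, 0.607, 0.227] pointing down, gripper open.
Joint ranges: [-176.03, 176.03], [-82.01, 121.73], [-58.28, 71.71], [-173.87, 95.51], [-174.79, -0.11], [-173.66, 173.66]. Speed limits (degrees/s): [136.94, 136.94, 172.46, 180, 180, 180].

INTERFACE

Orientations are given as a 3x3 rotation matrix whose columns are the frame's x, y, z axes.
In Python, from rig import robot gives the robot as it stands. Calls block until the motion is done:
- robot.goto(position, orientation): joint-space move of the TCP to a pose.
- robot.servo_line(position, ori=None, speed=0.15): straight line of the TCP; ori=None keeps the orientation; speed is the mean speed in m/s.
- robot.movej(angles): joint-space move.
- robot.move_gripper(opening): opening from 0.0 (shut) to 1.0 (fully open); the grip force is fixed at half the most; returns when the fingers have stopped.
- robot.dwell(seconds).
- robot.ik(position, orientation): joint angles nearest the present ones, or None.
- robot.grab_frame(name): name is "scene" or "top"; returns (picture, depth): 400x640x3 uint8, red, green, blue; 400x640 float32, m along the optical axis (not along the pixel's ray), 0 where there is no reading.
- robot.camera_info(name): a dict with "vfov" (degrees; the focal length in pixels is half the picture's height over the tangent of half this angle, whatever the lens; pixels are square), "cx", "cy" (the principal point, pixels), "k1" (the pictures are not rectified: a ray, as slopes to the right and down, at radius r is drawn at 1 + k1 r^2 times it, then the intrinsics apply), "view" (4x4, takes a point from world to camera coordinates). Camera axes: x right, y down, z forward; pixel columns grow to the right and rows downward; lengths in m; the calibration is good to about 2 mm. A picture is of the moment at which its call begins. camera_info takes no time and is no camera call.
A pose or a line that the arm cannot do raises robot.Unreachable and nothing moves.
- robot.job_done(): hands the job in; it is judged then, once.
Readings, each from a call of its own:
- robot.read_t(): time.
- robot.read_qpos(): joint angles.
- robot.read_qvel(): joint speeds.
- robot.read_effort(): joint torques, N m.
- robot.read_position(): TCP position.
- robot.read_tcp_rot(): TCP orientation.
- robot.read_force(): force on the tool from outside, world axes, zero at the start.
- robot.read_ft_torque(): the same for the moment, N m.
- robot.read_grip_width(): opening from 0.0 (shut) to 1.0 (fully open).
- robot.read_finger_force(): force on a finger pad.
Only numpy, scipy, OpenCV 4.12 (cv2) and the standard library are available. Lean on these libraries where they do the work, as an engineer would, in place of code of your own. Each camera call takes 0.05 s, during which the arm holds its last target. There are 200 camera calls.

## Working session

There is one attempt and no reset: what is moved stays moved. The work goes in short steps, each a Python script; the robot and the scene stay as the last script left them, time stands still between calls to the robot, and variables do not carry over. Pictures are saved under pics/ and viewed, at most 14 in all, crops included, and the job is handed in when it is done.

```bash
mkdir -p pics; cat > h.py <<'E'
import numpy as np, cv2
from rig import robot
def save(n,name):
    p,d=robot.grab_frame(n); cv2.imwrite(f'pics/{name}.png',p[:,:,::-1]); np.savez(f'pics/{name}.npz',p=p,d=d); return p,d
def cam(n):
    i=robot.camera_info(n); f=200/np.tan(np.radians(i['vfov'])/2); return i,f
def slopes(n,uv):
    i,f=cam(n); uv=np.atleast_2d(np.array(uv,float)); s=(uv-[i['cx'],i['cy']])/f; u=s.copy()
    for _ in range(20): u=s/(1+i['k1']*(u**2).sum(1,keepdims=True))
    return u,np.array(i['view'])
def onplane(n,uv,z):
    u,V=slopes(n,uv); R=V[:3,:3]; c=-R.T@V[:3,3]; d=np.c_[u,np.ones(len(u))]@R
    return c+d*((z-c[2])/d[:,2])[:,None]
def fromdepth(n,uv,dep):
    u,V=slopes(n,uv); P=np.c_[u,np.ones(len(u))]*np.asarray(dep).reshape(-1,1)
    return (P-V[:3,3])@V[:3,:3]
def project(n,P):
    i,f=cam(n); V=np.array(i['view']); q=np.atleast_2d(P)@V[:3,:3].T+V[:3,3]; s=q[:,:2]/q[:,2:]
    return s*(1+i['k1']*(s**2).sum(1,keepdims=True))*f+[i['cx'],i['cy']]
E
python3 - <<'E'
from h import *
for n in('scene','top'):
    save(n,n+'0'); i,f=cam(n); V=np.array(i['view']); print(n,i['vfov'],i['cx'],i['cy'],i['k1'],f,-V[:3,:3].T@V[:3,3],V[2,:3])
E
```

```text
scene 54.98799337797346 321.20772636084763 202.29787132717343 -0.05684049066940474 384.29473012778755 [ 0.07563105 -0.62251769  0.63965234] [ 0.51131997  0.63493689 -0.57914336]
top 48.99223703821681 321.16492352231217 200.74039536246818 0.03394001940070954 438.93874428162314 [0.34817314 0.02196147 1.21201308] [ 0.21593858 -0.00580022 -0.97638972]
```

View pics/scene0.png

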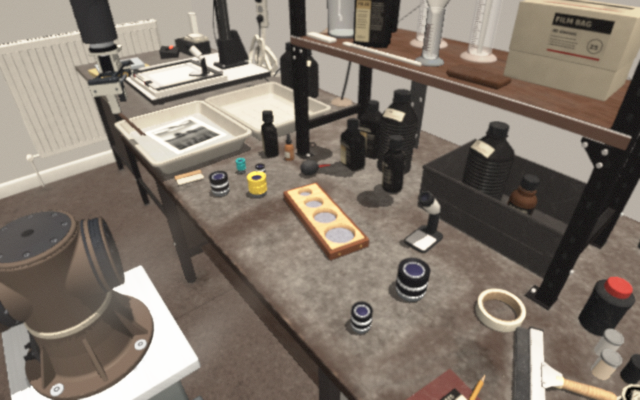

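View pics/top0.png

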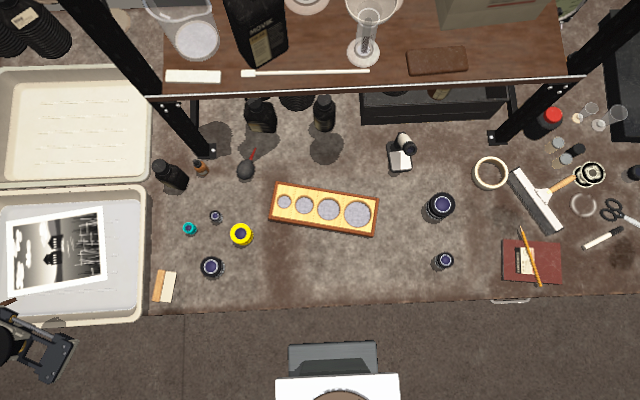

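The top view shows four black lenses at (215,216), (211,267), (445,261) and (440,206). The look-alikes to leave are turquoise at (189,228) and yellow at (241,234). The rack runs from (284,201) for the small well to (357,214) for the large one, the focuser is at (401,155) and the blower at (246,168). Next I'll measure the lenses and wells.

```bash
python3 - <<'E'
from h import *
z=np.load('pics/top0.npz');p,d=z['p'],z['d']
vv,uu=np.mgrid[0:400,0:640]
W=fromdepth('top',np.c_[uu.ravel(),vv.ravel()],d.ravel()).reshape(400,640,3)
print('bench z',np.median(W[230:290,290:400,2][d[230:290,290:400]>0]))
for nm,(u,v) in dict(a=(215,216),b=(211,267),c=(445,261),e=(440,206),turq=(189,228),yel=(241,234),foc=(401,155),blow=(246,168)).items():
    r=26; S=np.s_[v-r:v+r,u-r:u+r]; w=W[S]; m=((w[...,2]>.02)&(d[S]>0)).astype(np.uint8)
    n,l,st,c=cv2.connectedComponentsWithStats(m); k=l[r,r]
    if k==0: k=1+np.argmax(st[1:,4])
    q=w[l==k]; h=np.percentile(q[:,2],90); t=q[q[:,2]>h-.006]
    (cx,cy),R=cv2.minEnclosingCircle(t[:,:2].astype(np.float32))
    print(nm,'h %.3f'%h,'top circ',np.round([cx,cy,2*R],4),'med',np.round(np.median(t[:,:2],0),4),len(t))
# wells: greyish felt inside wood
hsv=cv2.cvtColor(p,cv2.COLOR_RGB2HSV)
wood=((hsv[...,1]>90)&(hsv[...,0]>8)&(hsv[...,0]<28)&(hsv[...,2]>150)).astype(np.uint8)
wood[:170]=0;wood[245:]=0;wood[:,:262]=0;wood[:,385:]=0
cs,hi=cv2.findContours(wood,cv2.RETR_CCOMP,cv2.CHAIN_APPROX_NONE)
for c,h in zip(cs,hi[0]):
    if len(c)>20:
        P=onplane('top',c[:,0,:],.028)
        if h[3]>=0:(cx,cy),ax,an=cv2.fitEllipse(P[:,:2].astype(np.float32));print('hole',np.round([cx,cy,*ax],4), 'floor depth z',)
        else:
            b=cv2.minAreaRect(P[:,:2].astype(np.float32)); print('outer',b)
big=cv2.resize(p[140:300,160:480],(800,400),interpolation=cv2.INTER_CUBIC);cv2.imwrite('pics/crop0.png',big[:,:,::-1])
E
```

```text
bench z 0.0009224007635608487
a h 0.048 top circ [0.5807 0.3058 0.0291] med [0.5809 0.3059] 86
b h 0.064 top circ [0.4438 0.3122 0.0549] med [0.4437 0.3118] 281
c h 0.056 top circ [ 0.4325 -0.3017  0.0423] med [ 0.4323 -0.302 ] 168
e h 0.074 top circ [ 0.5778 -0.3044  0.0666] med [ 0.5773 -0.3044] 392
turq h 0.047 top circ [0.5516 0.3759 0.0298] med [0.5519 0.3753] 88
yel h 0.064 top circ [0.5273 0.2313 0.0537] med [0.5275 0.231 ] 264
foc h 0.153 top circ [ 0.7096 -0.2158  0.0333] med [ 0.7123 -0.2151] 78
blow h 0.049 top circ [0.7109 0.2215 0.0455] med [0.7096 0.2219] 144
outer ((0.5903111100196838, 0.00845097005367279), (0.29096901416778564, 0.10705747455358505), 77.48109436035156)
hole [0.5805 0.0948 0.0116 0.0396] floor depth z
hole [ 0.5686 -0.0819  0.0738  0.0767] floor depth z
hole [ 0.586  -0.0037  0.0624  0.0638] floor depth z
hole [0.6008 0.063  0.0502 0.0519] floor depth z
hole [0.6133 0.1179 0.0389 0.0396] floor depth z
hole [0.6429 0.0997 0.0144 0.0266] floor depth z
```

View pics/crop0.png

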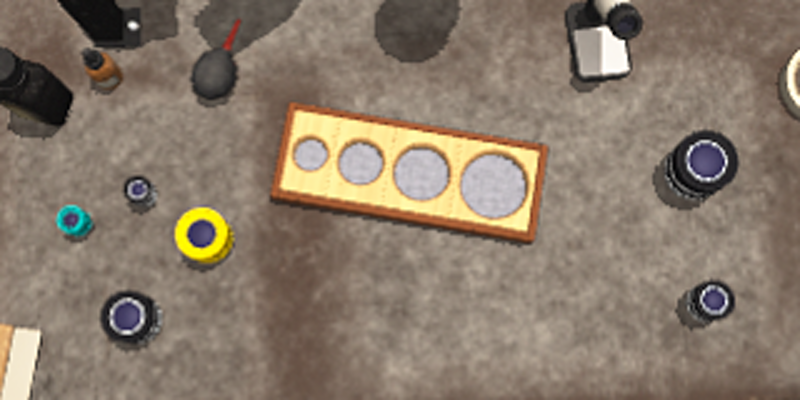

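The heights and diameters identify them: a (215,216) is lens_1, c (445,261) is lens_2, b (211,267) is lens_3 and e (440,206) is lens_4. The crop shows these four are black with bright bands, while the turquoise and yellow ones are the decoys. The well spacings also match the specification. I'll check shelf clearance, then place lens 3 first.

```bash
cat >> h.py <<'E'
M=np.array([[.6133,.1179],[.6008,.0630],[.5860,-.0037],[.5686,-.0819]]); s=np.array([0,.0565,.125,.2055])
dr=(s-s.mean())@(M-M.mean(0)); dr/=np.linalg.norm(dr)
SEAT=M.mean(0)+np.outer(s-s.mean(),dr)
ac=np.array([-dr[1],dr[0]]); 
Y=np.array([*ac,0]); Z=np.array([0,0,-1.]); ORI=np.c_[np.cross(Y,Z),Y,Z]; ORI2=np.c_[-np.cross(Y,Z),-Y,Z]
LENS={1:(.5808,.3058),2:(.4324,-.3018),3:(.4438,.3120),4:(.5776,-.3044)}
HG={1:.038,2:.040,3:.042,4:.045}; DIA={1:.030,2:.042,3:.054,4:.066}
TR=.21
def pick(k,ori):
    x,y=LENS[k]; robot.goto([x,y,TR-.06],ori); robot.move_gripper(min(1,(DIA[k]+.024)/.088)) 
    robot.servo_line([x,y,HG[k]-.019],speed=.12); robot.move_gripper(0)
    print('grip mm',robot.read_grip_width()*88,'F',robot.read_finger_force())
    robot.servo_line([x,y,TR],speed=.2)
    print('held',robot.read_grip_width()*88,robot.read_force(),'t',robot.read_t())
def place(k,ori):
    x,y=SEAT[k-1]; robot.goto([x,y,TR],ori); z=.014+HG[k]-.019
    robot.servo_line([x,y,z+.03],speed=.15); robot.servo_line([x,y,z+.001],speed=.04)
    print('down',robot.read_force(),robot.read_position()-np.array([x,y,z]))
    w=robot.read_grip_width(); robot.move_gripper(min(1,w+.02/.088)); robot.dwell(.2)
    robot.servo_line([x,y,TR-.06],speed=.15); print('t',robot.read_t())
E
python3 - <<'E'
from h import *
print(SEAT.round(4),'resid',(SEAT-M).round(4).tolist(),dr)
z=np.load('pics/top0.npz');d=z['d']
uv=[(u,v) for u,v in [(200,90),(350,86),(350,70),(500,84),(205,150),(495,135),(400,162)]]
print(np.c_[uv,fromdepth('top',uv,[d[v,u] for u,v in uv]).round(3)])
for o in(ORI,ORI2):
  for k in LENS: print(k,[None if j is None else np.round(j).tolist() for j in(robot.ik([*LENS[k],HG[k]-.019],o),robot.ik([*SEAT[k-1],TR],o))])
E
```

```text
[[ 0.6133  0.1182]
 [ 0.601   0.0631]
 [ 0.586  -0.0037]
 [ 0.5685 -0.0823]] resid [[-0.0, 0.0003], [0.0002, 0.0001], [0.0, -0.0], [-0.0001, -0.0004]] [-0.21808086 -0.9759307 ]
[[ 2.00e+02  9.00e+01  7.68e-01  2.50e-01  3.96e-01]
 [ 3.50e+02  8.60e+01  7.64e-01 -5.20e-02  3.92e-01]
 [ 3.50e+02  7.00e+01  7.93e-01 -5.40e-02  4.03e-01]
 [ 5.00e+02  8.40e+01  7.60e-01 -3.61e-01  3.77e-01]
 [ 2.05e+02  1.50e+02  7.67e-01  3.32e-01  4.50e-02]
 [ 4.95e+02  1.35e+02  7.83e-01 -4.94e-01  1.00e-02]
 [ 4.00e+02  1.62e+02  7.17e-01 -2.16e-01  9.00e-03]]
1 [[45.0, 30.0, -15.0, 0.0, -46.0, 123.0], [29.0, 16.0, -7.0, 0.0, -66.0, 139.0]]
2 [None, [25.0, 15.0, -10.0, 0.0, -65.0, 143.0]]
3 [[56.0, 21.0, -30.0, 0.0, -39.0, 112.0], [19.0, 13.0, -12.0, 0.0, -65.0, 149.0]]
4 [None, [11.0, 12.0, -14.0, 0.0, -64.0, 156.0]]
1 [[45.0, 30.0, -15.0, 0.0, -46.0, -57.0], [29.0, 16.0, -7.0, 0.0, -66.0, -41.0]]
2 [[-14.0, 20.0, -32.0, 0.0, -38.0, 1.0], [25.0, 15.0, -10.0, 0.0, -65.0, -37.0]]
3 [[56.0, 21.0, -30.0, 0.0, -39.0, -68.0], [19.0, 13.0, -12.0, 0.0, -65.0, -31.0]]
4 [[-11.0, 29.0, -15.0, 0.0, -46.0, -2.0], [11.0, 12.0, -14.0, 0.0, -64.0, -24.0]]
```

```bash
sed -i 's/^TR=.21/TR=.18/; s/TR-.06\],ori/TR-.03],ori/; s/TR-.06\],speed/TR-.03],speed/' h.py; python3 - <<'E'
from h import *
pick(3,ORI2); place(3,ORI2); save('top','t1'); p,_=save('scene','s1')
cv2.imwrite('pics/s1c.png',cv2.resize(p[120:330,170:470],(800,560))[:,:,::-1])
E
```

```text
grip mm 53.46017121411056 F 30.000945925712585
held 53.77618175167589 [-0.18748818 -0.14334416 -2.17514844] t 4.5083
down [ 1.19869327 -0.29925024 -1.06023853] [1.31238163e-04 2.54765125e-05 9.31629292e-04]
t 9.2917
```

View pics/s1c.png

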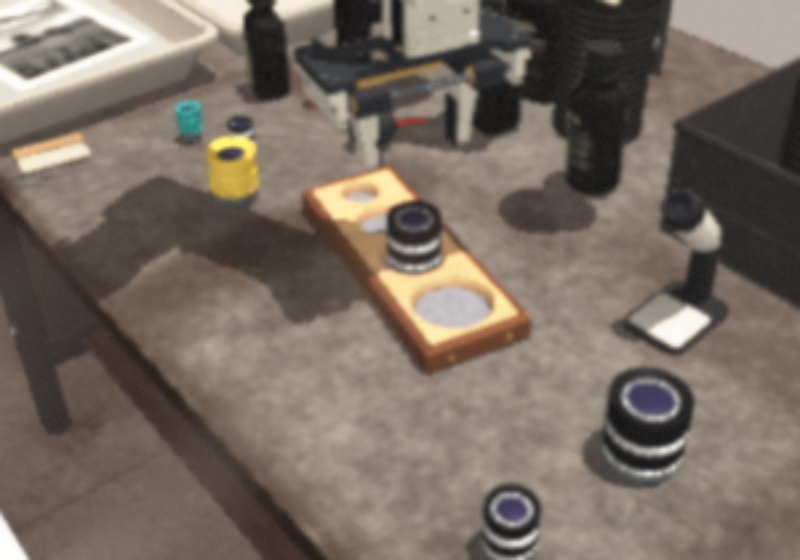

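In the crop, lens 3 stands upright in the third well at (412,235) and has been released. Next are lenses 4, 2 and 1.

```bash
python3 - <<'E'
from h import *
pick(4,ORI2)
if robot.read_grip_width()*88>60: place(4,ORI2)
pick(2,ORI2)
if 37<robot.read_grip_width()*88<47: place(2,ORI2)
save('scene','s2')
E
```

```text
grip mm 66.0455439101302 F 30.00079572200775
held 65.65956541426094 [-0.2465547  -0.58878511 -2.48339331] t 13.6667
down [ 0.94984694 -0.74730509 -2.44659351] [1.25382489e-04 1.70826241e-05 9.39372954e-04]
t 17.9917
grip mm 41.67772385886092 F 30.001550316810608
held 42.04448584254844 [-1.70825172 -0.12376649 -1.68699652] t 22.2917
down [ 0.51536821  0.06024397 -1.70373618] [1.00899576e-04 3.39432049e-05 9.46061721e-04]
t 27.2833
```

View pics/s2.png

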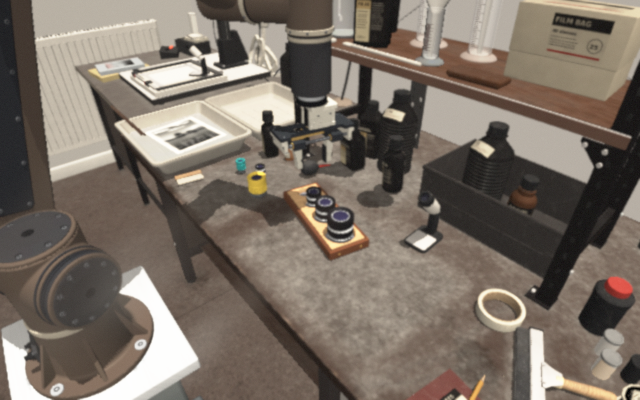

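Lenses 2, 3 and 4 stand upright in the rack at (314,195), (325,207) and (340,222). Next is lens 1, after which I'll move the arm clear and measure from the top camera.

```bash
python3 - <<'E'
from h import *
pick(1,ORI2)
if 25<robot.read_grip_width()*88<35: place(1,ORI2)
robot.goto([.45,.35,.25],ORI2); robot.dwell(.3)
p,d=save('top','t3')
vv,uu=np.mgrid[0:400,0:640]
W=fromdepth('top',np.c_[uu.ravel(),vv.ravel()],d.ravel()).reshape(400,640,3)
for k,H in zip((1,2,3,4),(.046,.054,.062,.072)):
    c=SEAT[k-1]; m=(np.hypot(W[...,0]-c[0],W[...,1]-c[1])<DIA[k]/2+.008)&(W[...,2]>.014+H-.008)&(d>0)
    q=W[m]; (x,y),R=cv2.minEnclosingCircle(q[:,:2].astype(np.float32)); A=np.c_[q[:,:2]-c,np.ones(len(q))]
    print(k,'off mm',((np.array([x,y])-c)*1e3).round(1),'dia',round(2*R,4),'top z',np.median(q[:,2]).round(4),'want',.014+H,'tilt',np.linalg.lstsq(A,q[:,2],rcond=None)[0][:2].round(3))
cv2.imwrite('pics/t3c.png',cv2.resize(p[140:260,160:440],(800,343),interpolation=cv2.INTER_CUBIC)[:,:,::-1])
print(robot.read_t())
E
```

```text
grip mm 29.611289543349432 F 29.996379017829895
held 29.353860569655193 [ 0.22944242  0.22577043 -1.83748218] t 31.45
down [ 0.21575038  0.39902258 -1.47516647] [1.19628664e-04 2.89906062e-05 9.18699017e-04]
t 35.7667
1 off mm [ 1.1 -2.3] dia 0.0306 top z 0.0591 want 0.06 tilt [-0.044 -0.009]
2 off mm [ 1.2 -2.4] dia 0.0418 top z 0.067 want 0.068 tilt [ 0.009 -0.008]
3 off mm [ 1.8 -2.2] dia 0.0543 top z 0.0747 want 0.076 tilt [0.006 0.001]
4 off mm [ 1.7 -1.8] dia 0.0664 top z 0.0848 want 0.086 tilt [ 0.008 -0.009]
37.2667
```

View pics/t3c.png

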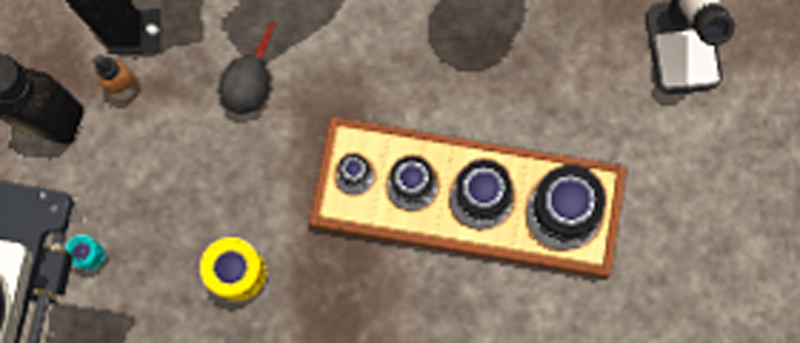

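All four lenses are upright in their own wells, at crop positions (353,170), (411,178), (484,188) and (570,200). They are at seated height, about 3 mm off-axis at most, and the arm is clear with TCP at 0.25 m.

```bash
python3 -c "
from rig import robot
print(robot.job_done())"
```

```text
the job is handed in; nothing more can be done
None
```

All four lenses are in their own wells in order of size, upright, released and on the well floors by camera measurement (up to about 3 mm off-axis); nothing was dropped, the blower and focuser were not touched, and I handed the job in at about 37 s, with no verdict returned.

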